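Seat a keyed spindle in the pulley hub of a mixer drive and hold it home

TASK

Take the spindle with the key on its shaft out of the grey stand, put its shaft into the bore of the pulley hub on the drive unit and turn it until the key slips into the hub's keyway. Push it fully home against the spring in the bore, collar down on the hub, and finish while still gripping its handle and pressing it home, as if a colleague were about to tighten the set screw: do not let go. Leave the plain spindle in the stand and leave the glassware and the other things on the worktop where they are.

Things in the scene. Friction and masses are not known exactly. Their poses are not given: they have to be found in the camera images.
- keyed_spindle: Spindle to fit, upright in a well of the stand, shaft down; loose, about 0.18 kg. Origin: centre of the shaft's tip (lowest point), z up along the shaft. Steel shaft 18 mm dia, 48 mm long, tip chamfered. At 48 to 55 mm a collar 40 mm dia; from 55 to 102 mm a black flat handle, 36 mm wide in x, 14 mm thick in y: grip it across y. The key is on its -x side (see spindle_key).
- spindle_key (a point): Middle of the outer face of the key: a steel rib along the shaft's -x side, 6 mm wide in y, reaching 15 mm from the axis (6 mm proud), from 16 to 40 mm above the tip. The first 16 mm of the shaft are a plain round pilot. Axes as the spindle's.
- spindle_grip (a point): Point on the keyed spindle's axis inside its handle, 82 mm above the tip: a good place for the middle of the finger pads. Axes as the spindle's.
- plain_spindle: A spindle of another drive in the stand's other well: the same sizes, but without any key on its shaft. Origin and axes as for the keyed one. Leave it there.
- stand: Fixed grey plastic block, 70 mm (x) by 170 mm (y), 24 mm high; origin at the centre of its underside. Two round wells, 21 mm in diameter and 14 mm deep, at x = 0, y = +50 and -50 mm; either spindle can be in either well, its tip 10 mm above the worktop and its key just clear above the block.
- drive_unit: Fixed grey drive box, 130 mm (x) by 110 mm (y), its top 36 mm above the worktop, origin at the centre of its underside. The upright aluminium pulley hub turns on its top at the centre: belt-groove flanges 68 mm in diameter up to 20 mm above the box, then a boss 52 mm in diameter up to 50 mm above the box.
- hub_mouth (a point): Centre of the bore's mouth on the hub's flat upper face, 86 mm above the worktop. z up along the bore; -x points along the keyway (axes turn with the hub). Bore 20.5 mm dia, 50 mm deep. The key enters when the spindle's x points along this x (within about 0.1 rad); else it lands on the hub's face with the tip 16 mm deep. From the start the spindle needs at most 1.5 rad of turn, either way.
- keyway (a point): Middle of the keyway at the hub's upper face, 13 mm from the bore's axis on the -x side. The keyway is a slot 8.5 mm wide in y that reaches 17 mm from the axis on this side only, open at the top, along the whole bore. The hub is stiff to turn (about 0.3 N m) and does not follow light rubbing.
- ejector (a joint): Travel of the sprung plunger inside the bore, m: 0 up (its top 40 mm below the mouth), pushed down by the spindle's tip; the spring pushes back with 5 N at the start and about 8 N when the spindle is home at 0.008 (collar on the hub's face, tip 48 mm below the mouth). Left alone it lifts the spindle again.
- beaker: Clear beaker, 70 mm across, 87 mm high, in the back row near the middle; bystander, origin under its centre.
- specimen_cup: Lidded specimen cup, 65 mm across, 70 mm high, behind the stand; bystander, origin under its centre.
- coverglass_box: Small carton 34 x 52 x 22 mm, lying between stand and drive unit; bystander, origin under its centre.
Not all that is in view belongs to the job. What is shaped like the plain_spindle but orange or yellow is not meant.

How it is judged:
On the way, in this order (a step that is already met when the one before it is completed fails the run):
1. the keyed spindle is lifted clear of the stand, in the fingers (z of keyed_spindle in the frame of stand above 0.03 m and contact force between the fingers and keyed_spindle above 1 N), for 0.2 s.
2. its key has slipped into the keyway (z of keyed_spindle in the frame of hub_mouth below -0.022 m and x of keyed_spindle in the frame of hub_mouth between -0.003 and 0.003 m and y of keyed_spindle in the frame of hub_mouth between -0.003 and 0.003 m and angle between the x axis of keyed_spindle and the x axis of hub_mouth, either way round below 0.3 rad and angle between the z axis of keyed_spindle and the z axis of hub_mouth, either way round below 0.12 rad), for 0.1 s.
At the end, for the whole second after the job is handed in: Keyed spindle home: tip 46+ of 48 mm below the mouth, within 3 mm of the axis, key in keyway, ejector down over 6 mm; at rest, still gripped (2 N, grasp point within 35 mm of the grip point). Plain spindle upright, moved under 10 mm; bystanders under 20 mm (z of keyed_spindle in the frame of hub_mouth below -0.046 m and x of keyed_spindle in the frame of hub_mouth between -0.003 and 0.003 m and y of keyed_spindle in the frame of hub_mouth between -0.003 and 0.003 m and angle between the x axis of keyed_spindle and the x axis of hub_mouth, either way round below 0.3 rad and angle between the z axis of keyed_spindle and the z axis of hub_mouth, either way round below 0.12 rad and value of joint ejector above 0.006 m and contact force between the fingers and keyed_spindle above 2 N and distance between the grasp point and spindle_grip below 0.035 m and linear speed of keyed_spindle below 0.02 m/s and angle between plain_spindle's own z axis and vertical below 0.15 rad and distance of plain_spindle from where it was at the start of the episode below 0.01 m and distance of each of beaker, specimen_cup, coverglass_box from where it was at the start of the episode below 0.02 m); the arm keeps its last pose, push and grip.
It fails at once if the plain spindle is pulled out or tipped (distance of plain_spindle from where it was at the start of the episode above 0.02 m or angle between plain_spindle's own z axis and vertical above 0.3 rad).
It fails at once if a bystander on the worktop is pushed away or knocked over (distance of any of beaker, specimen_cup, coverglass_box from where it was at the start of the episode above 0.03 m or angle between any of beaker, specimen_cup, coverglass_box's own z axis and vertical above 0.5 rad).
It also fails if it takes over 42 s, if anything falls off the work surface, if the arm or the gripper's body presses on something with over 40 N, if the wrist force passes 120 N, or if a joint passes its speed limit or range.

ROBOT

A 6-joint arm with a two-finger parallel gripper is mounted at the origin on a cart in front of the work surface, level with it; the furniture and walls round the work are solid. World frame = base frame: x ahead of the robot, y to its left, z up, the work surface at z = 0. Lengths are in m, angles in rad, forces in N, time in s.
With the tool pointing down it reaches from about 0.4 to 0.825 m from the base axis. Payload 7 kg.
Tool frame: the origin (TCP) lies between the finger pads; the fingertips stand 8 mm ahead of it and the grasp point (between the pads) lies 11 mm behind it (arm.finger_overhang is the distance from the TCP to the fingertips, in m); z points along the fingers, y is the line along which they close (so a half turn about z gives the same grasp; the last joint's range is limited). The gripper opens to 88 mm and grips with 3 to 60 N. Pads are 19 mm wide; open, the fingers measure 130 mm over their backs; the gripper's body (78 mm by 193 mm) begins 47 mm behind the grasp point.
Start: joints at [-0.896, 0.359, 0.012, 0, -1.224, -0.288], TCP at [0.255, -0.625, 0.235] pointing down, gripper open.
Joint ranges: [-3.07, 3.07], [-1.43, 2.12], [-1.02, 1.25], [-3.03, 1.67], [-3.05, -0], [-3.03, 3.03]. Speed limits (rad/s): [2.39, 2.39, 3.01, 3.14, 3.14, 3.14].

INTERFACE

Orientations are given as [roll, pitch, yaw] about the fixed x, y, z axes, in that order (R = Rz(yaw) Ry(pitch) Rx(roll)).
In Python, from station import arm gives the robot as it stands.
- The arm moves only by the tool move_arm, never from a script. Its argument "rows" is text: rows parted by semicolons, each of 7 numbers parted by spaces: the turn, a rotation vector about the tool's x, y, z in degrees, then the shift along the tool's x, y, z in m, then the finger opening in m, from 0 to 0.0876. A call has 1 to 8 rows; each row shifts and turns the commanded pose from where the row before left it, along the tool's axes as they then stand; what a row does not reach is not made up. A row lasts 1/8 s, in which the tool goes at most 62.5 mm and 10.7 degrees, less where a joint would pass 70% of its speed; a pose out of reach is approached as far as the arm can. A call is refused whole if a number of a shift passes 0.0625 or a number of a turn 10.7, either way. A call with a gripper value outside its range is refused whole. The fingers move at their own pace and stop on an object; "squeeze" is the grip in N (left out, the last holds). Time passes only in rows, so rows that do not move let the fingers close. It gives the time, the measured TCP pose, the force, the opening and the grip force at its end, in the units of the state.
- arm.get_state(): the state, without advancing time (a new reading comes with each control period).
- arm.grab_frame(name): name is "scene" or "top" or "wrist"; returns (picture, depth): 400x640x3 uint8, blue, green, red; 400x640 float32, m along the optical axis (not along the pixel's ray), 0 where there is no reading.
- arm.camera_model(name): a dict with "mtx" (3x3 intrinsics, pixels), "k1" (the pictures are not rectified: a ray, as slopes to the right and down, at radius r is drawn at 1 + k1 r^2 times it, then the intrinsics apply), "camera_from_world" (4x4, takes a point from world to camera coordinates); the wrist camera has in their place "mount" (4x4, takes a point from camera to tool coordinates, whose origin is the TCP and whose axes are the flange's). Camera axes: x right, y down, z forward; pixel columns grow to the right and rows downward; lengths in m; the calibration is good to about 2 mm. A picture is of the moment at which its call begins: read the wrist's pose just before it. camera_model takes no time and is no camera call.
- arm.job_done(): hands the job in; it is judged then, once.
The state is a dict: "t": time; "q": joint angles; "qd": joint speeds; "joint_efforts": joint torques, N m; "eef_pos": TCP position; "ee_rot": TCP orientation; "force": force on the tool from outside, world axes, zero at the start; "moment": the same for the moment, N m; "width": finger opening in m; "gripper_force": force on a finger pad.
Only numpy, scipy, OpenCV 4.12 (cv2) and the standard library are available. Lean on these libraries where they do the work, as an engineer would, in place of code of your own. Each camera call takes 0.05 s, during which the arm holds its last target. There are 200 camera calls.

## Working session

There is one attempt and no reset: what is moved stays moved. The work goes in short steps, Python scripts to look and compute and a tool call to move; the robot and the scene stay as the last step left them, time stands still between calls to the robot, and variables do not carry over. Pictures are saved under pics/ and viewed, at most 10 in all, crops included, and the job is handed in when it is done.

Besides the shell and the picture viewer there is one more tool, called after "Call:" as a command line: name --argument value ..., lists and objects as JSON in quotes. move_arm: Moves the arm, as the interface text tells. Its arguments: {"type":"object","properties":{"rows":{"type":"string"},"squeeze":{"type":"number"}},"required":["rows"]}

```bash
ls; mkdir -p pics; cat > h.py <<'E'
import numpy as np, cv2
from scipy.spatial.transform import Rotation as R
from station import arm
def grab(n):
    s=arm.get_state(); m=arm.camera_model(n); im,d=arm.grab_frame(n)
    if n=="wrist":
        T=np.eye(4); T[:3,:3]=R.from_euler('xyz',s['ee_rot']).as_matrix(); T[:3,3]=s['eef_pos']
        W=T@np.array(m['mount'])
    else: W=np.linalg.inv(np.array(m['camera_from_world']))
    return im,d,np.array(m['mtx']),m['k1'],W
def ray(K,k1,W,u,v):
    p=cv2.undistortPoints(np.array([[[u,v]]],float),K,np.array([k1,0,0,0,0.]))[0,0]
    return W[:3,3],W[:3,:3]@np.array([p[0],p[1],1])
def onz(K,k1,W,u,v,z):
    o,d=ray(K,k1,W,u,v); return o+d*(z-o[2])/d[2]
def cloud(d,K,k1,W):
    h,w=d.shape; uv=np.stack(np.meshgrid(np.arange(w),np.arange(h)),-1).reshape(-1,1,2).astype(float)
    p=cv2.undistortPoints(uv,K,np.array([k1,0,0,0,0.]))[:,0]
    z=d.reshape(-1,1); c=np.hstack([p*z,z])
    P=c@W[:3,:3].T+W[:3,3]; P[z[:,0]==0]=np.nan
    return P.reshape(h,w,3)
E
python3 - <<'E'
from h import *
import pickle
D={}
for n in ("scene","top","wrist"):
    D[n]=grab(n); cv2.imwrite(f"pics/{n}0.png",D[n][0]); print(n,D[n][4].round(3).tolist(),D[n][2].round(1).tolist(),D[n][3])
pickle.dump(D,open("d0.pkl","wb"))
print(arm.get_state())
cv2.imwrite("pics/both.png",np.vstack([cv2.resize(D[n][0],(480,300)) for n in("scene","top")]))
E
```

```text
pics
scene [[-0.535, -0.62, 0.574, -0.048], [-0.845, 0.403, -0.352, 0.414], [-0.012, -0.673, -0.739, 0.87], [0.0, 0.0, 0.0, 1.0]] [[457.6, 0.0, 320.5], [0.0, 457.6, 193.5], [0.0, 0.0, 1.0]] -0.006654363414556266
top [[-0.01, -0.988, 0.156, 0.388], [-1.0, 0.006, -0.025, 0.056], [0.024, -0.156, -0.987, 1.196], [0.0, 0.0, 0.0, 1.0]] [[453.6, 0.0, 311.4], [0.0, 453.6, 195.7], [0.0, 0.0, 1.0]] -0.057194573406392585
wrist [[-0.378, 0.891, 0.251, 0.187], [0.926, 0.363, 0.104, -0.653], [0.002, 0.272, -0.962, 0.384], [0.0, 0.0, 0.0, 1.0]] [[338.6, 0.0, 316.4], [0.0, 338.6, 197.0], [0.0, 0.0, 1.0]] -0.06378978146337733
{'t': 0.15, 'q': array([-8.95935066e-01,  3.59230882e-01,  1.12387942e-02, -2.20448928e-04,
       -1.22409033e+00, -2.88107225e-01]), 'qd': array([ 3.63889555e-04, -2.86025617e-03,  1.73626283e-03, -6.79840176e-04,
        4.70740634e-04, -7.36347974e-05]), 'joint_efforts': array([-7.42920056e-04, -5.83273566e+01,  2.93289703e+01,  7.00123295e+00,
        8.77211482e-03, -1.16614169e-04]), 'eef_pos': array([ 0.25442737, -0.62481661,  0.23382525]), 'ee_rot': array([ 3.14030068e+00, -1.66734726e-04, -2.75491355e+00]), 'force': array([ 1.1421513 , -0.57876891, -1.26982068]), 'moment': array([ 0.00527805,  0.03303034, -0.00948747]), 'gripper_force': 0.0, 'width': 0.08735904035417728}
```

View pics/top0.png

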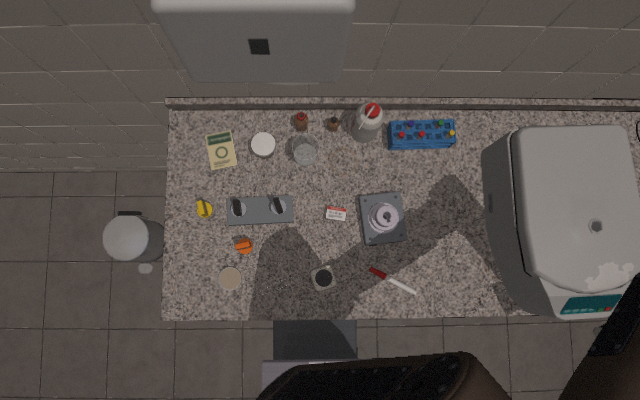

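View pics/scene0.png

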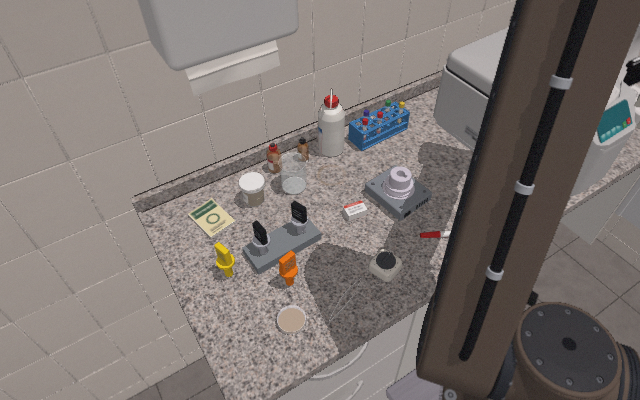

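The top view shows two dark handles in the grey stand at about (240,208) and (278,206), and the hub at (384,217). The yellow decoy is at (204,208) and the orange one at (244,246). The scene view shows the same layout: handles at about (260,235) and (299,217), hub at (399,175).

```bash
python3 - <<'E'
from h import *
import pickle
D=pickle.load(open("d0.pkl","rb"))
print(np.array(arm.camera_model("wrist")["mount"]).round(4).tolist())
im,d,K,k1,W=D["top"]; P=cloud(d,K,k1,W)
for n,(u,v) in dict(hA=(240,203),hB=(279,202),yel=(204,207),ora=(244,244),stand=(260,210),stL=(228,221),hub=(384,215),hubrim=(378,205),drvTL=(362,196),drvBR=(405,240),box=(336,213),beaker=(304,150),cup=(263,140),table=(330,240)).items(): print(n,P[v,u].round(3))
# hub top: points within height band
Z=P[...,2]
for lo,hi,win,n in ((.078,.095,(slice(180,250),slice(350,420)),"hubtop"),(.028,.044,(slice(180,250),slice(350,420)),"drv"),(.016,.032,(slice(180,240),slice(215,305)),"stand"),(.095,.13,(slice(180,240),slice(215,258)),"hA"),(.095,.13,(slice(180,240),slice(258,305)),"hB")):
    q=P[win].reshape(-1,3); q=q[(q[:,2]>lo)&(q[:,2]<hi)]
    r=cv2.minAreaRect(q[:,:2].astype(np.float32)); print(n,len(q),q.mean(0).round(4),np.median(q[:,2]),r)
E
```

```text
[[0.001, -0.9622, -0.2722, 0.0729], [1.0, 0.0009, 0.0004, -0.0007], [-0.0001, -0.2722, 0.9622, -0.1499], [0.0, 0.0, 0.0, 1.0]]
hA [0.547 0.206 0.075]
hB [0.544 0.107 0.112]
yel [0.536 0.292 0.089]
ora [0.444 0.191 0.101]
stand [0.536 0.161 0.023]
stL [0.507 0.243 0.026]
hub [ 0.518 -0.158  0.047]
hubrim [ 0.543 -0.142  0.054]
drvTL [ 0.569 -0.104  0.04 ]
drvBR [ 0.454 -0.213  0.036]
box [ 0.527 -0.037  0.021]
beaker [0.702 0.045 0.002]
cup [0.71  0.15  0.071]
table [ 0.458 -0.022 -0.003]
hubtop 301 [ 0.5132 -0.1561  0.0868] 0.086910550409935 ((0.5136982202529907, -0.15632501244544983), (0.05074378475546837, 0.05038037523627281), 89.98403930664062)
drv 1576 [ 0.5111 -0.1549  0.0372] 0.037311982836320534 ((0.5123329162597656, -0.1577395498752594), (0.1326054334640503, 0.11166979372501373), 6.456614017486572)
stand 1349 [0.5345 0.1603 0.0251] 0.02526610943672547 ((0.5369707345962524, 0.1615496277809143), (0.07033072412014008, 0.17067496478557587), 2.7904655933380127)
hA 100 [0.5335 0.2103 0.1112] 0.11220534203186505 ((0.5344889760017395, 0.21098056435585022), (0.0356939472258091, 0.014101452194154263), 5.305264949798584)
hB 94 [0.5383 0.1109 0.1115] 0.11203377545871462 ((0.5389866828918457, 0.11111343652009964), (0.03551831841468811, 0.014531124383211136), 20.47272491455078)
```

```bash
cat >> h.py <<'E'
def plan(pos,rpy,n,w=0.0876,start=None):
    """n equal rows (interpolated) from the current pose to pos/rpy, in the move units"""
    s=arm.get_state(); p0,r0=(s['eef_pos'],R.from_euler('xyz',s['ee_rot'])) if start is None else (np.array(start[0]),R.from_euler('xyz',start[1]))
    dv=(r0.inv()*R.from_euler('xyz',rpy)).as_rotvec()/n; dp=(np.array(pos)-p0)/n
    r=r0; out=[]
    for i in range(n):
        out.append(" ".join(f"{x:.2f}" for x in np.degrees(dv))+" "+" ".join(f"{x:.4f}" for x in r.inv().apply(dp))+f" {w}"); r=r*R.from_rotvec(dv)
    print("; ".join(out))
E
python3 - <<'E'
from h import *
plan((.45,-.157,.22),(np.pi,0,-3.13),8)
E
```

```text
0.01 -0.00 2.69 -0.0447 0.0449 0.0018 0.0876; 0.01 -0.00 2.69 -0.0425 0.0470 0.0018 0.0876; 0.01 -0.00 2.69 -0.0403 0.0489 0.0018 0.0876; 0.01 -0.00 2.69 -0.0380 0.0508 0.0018 0.0876; 0.01 -0.00 2.69 -0.0355 0.0525 0.0018 0.0876; 0.01 -0.00 2.69 -0.0330 0.0541 0.0017 0.0876; 0.01 -0.00 2.69 -0.0305 0.0556 0.0017 0.0876; 0.01 -0.00 2.69 -0.0278 0.0569 0.0017 0.0876
```

Call:
move_arm --rows "0 0 2.7 -0.043 0.043 0.002 0.0876; 0 0 2.7 -0.041 0.046 0.002 0.0876; 0 0 2.7 -0.039 0.048 0.002 0.0876; 0 0 2.7 -0.037 0.049 0.002 0.0876; 0 0 2.7 -0.035 0.051 0.002 0.0876; 0 0 2.7 -0.033 0.052 0.002 0.0876; 0 0 2.7 -0.03 0.054 0.002 0.0876; 0 0 2.7 -0.028 0.055 0.002 0.0876"

```text
t: 1.15
eef_pos: [0.4475, -0.1698, 0.2187]
ee_rot: [-3.142, 0.001, -3.133]
force: [1.3, -0.7, 1.1]
width: 0.0878
gripper_force: 0.0
```

Call:
move_arm --rows "0 0 0 0 0.015 0 0.0876; 0 0 0 0 0 0 0.0876; 0 0 0 0 0 0 0.0876"

```text
t: 1.52
eef_pos: [0.4466, -0.1574, 0.2185]
ee_rot: [-3.141, -0.0, -3.132]
force: [0.0, -0.0, 0.1]
width: 0.0877
gripper_force: 0.0
```

```bash
python3 - <<'E'
from h import *
import pickle
g=grab("wrist"); cv2.imwrite("pics/w1.png",g[0]); pickle.dump(g,open("w1.pkl","wb"))
s=arm.get_state(); print(s['t'],s['eef_pos'],s['ee_rot'],s['q'])
plan((.43,.16,.18),(np.pi+.0,.2,np.pi),8)
E
```

```text
1.575 [ 0.44660041 -0.15765424  0.21854304] [-3.14151747e+00 -1.48524152e-04 -3.13292041e+00] [ 7.76525179e-02  3.41152235e-02 -4.39566271e-01  7.27789261e-05
 -1.09726819e+00 -1.63980979e+00]
0.01 -1.43 0.06 0.0017 0.0397 0.0048 0.0876; 0.01 -1.43 0.06 0.0019 0.0397 0.0048 0.0876; 0.01 -1.43 0.06 0.0021 0.0397 0.0047 0.0876; 0.01 -1.43 0.06 0.0022 0.0397 0.0047 0.0876; 0.01 -1.43 0.06 0.0024 0.0397 0.0046 0.0876; 0.01 -1.43 0.06 0.0025 0.0397 0.0045 0.0876; 0.01 -1.43 0.06 0.0027 0.0397 0.0045 0.0876; 0.01 -1.43 0.06 0.0028 0.0397 0.0044 0.0876
```

View pics/w1.png

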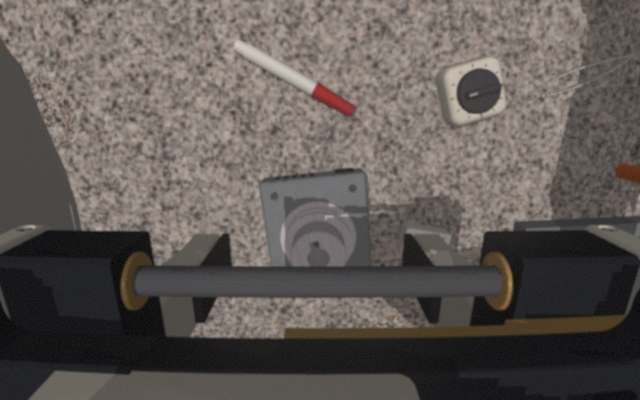

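The wrist view has image-up toward the robot. The hub is at about (318,240), with the bore at (318,257) and a notch above it, so the keyway points towards the robot. Next I'll look from nearer to straight above.

Call:
move_arm --rows "0 0 0 -0.036 0 0.006 0.0876; 0 0 0 -0.036 0 0.006 0.0876; 0 0 0 -0.036 0 0.006 0.0876; 0 0 0 0 0 0 0.0876; 0 0 0 0 0 0 0.0876"

```text
t: 2.2
eef_pos: [0.5542, -0.1567, 0.2001]
ee_rot: [3.142, -0.001, -3.133]
force: [-0.4, -0.0, -0.1]
width: 0.0874
gripper_force: 0.0
```

```bash
python3 - <<'E'
from h import *
import pickle
g=grab("wrist"); cv2.imwrite("pics/w2.png",g[0]); pickle.dump(g,open("w2.pkl","wb"))
s=arm.get_state(); print(s['t'],s['eef_pos'],s['ee_rot'],s['q'])
im,d,K,k1,W=g
c=(np.linalg.inv(W)@[.513,-.157,.086,1])[:3]; u=K@(c/c[2]); print(u)
P=cloud(d,K,k1,W); q=P.reshape(-1,3); 
for lo,hi in((.08,.092),(.03,.044)):
    m=q[(abs(q[:,2]-(lo+hi)/2)<(hi-lo)/2)&(abs(q[:,0]-.513)<.1)&(abs(q[:,1]+.157)<.1)]; print(len(m),np.median(m[:,2]),cv2.minAreaRect(m[:,:2].astype(np.float32)),cv2.minEnclosingCircle(m[:,:2].astype(np.float32)))
x,y=int(u[0]),int(u[1]); cv2.imwrite("pics/w2c.png",cv2.resize(im[max(0,y-60):y+60,x-75:x+75],None,fx=5,fy=5,interpolation=cv2.INTER_CUBIC)); print(x-75,max(0,y-60))
plan((.43,.16,.19),(np.pi,-.35,np.pi),8)
E
```

```text
2.25 [ 0.55414158 -0.15651724  0.20047711] [ 3.14157955e+00 -5.48064652e-04 -3.13307794e+00] [ 6.42692581e-02  2.22026486e-01 -2.60468752e-01 -4.92309331e-05
 -1.08884757e+00 -1.62652804e+00]
[316.94196949 143.57224498   1.        ]
2882 0.085823841569827 ((0.5125518441200256, -0.15576283633708954), (0.05162621662020683, 0.05102856457233429), 0.48261064291000366) ((0.512393593788147, -0.15554289519786835), 0.02624773420393467)
11902 0.03590786819454578 ((0.5123343467712402, -0.15560197830200195), (0.13069531321525574, 0.11079472303390503), 6.533578872680664) ((0.511507511138916, -0.15576958656311035), 0.08300335705280304)
241 83
-0.01 2.50 0.06 0.0152 0.0397 0.0013 0.0876; -0.01 2.50 0.06 0.0151 0.0397 0.0020 0.0876; -0.01 2.50 0.06 0.0151 0.0397 0.0027 0.0876; -0.01 2.50 0.06 0.0150 0.0396 0.0033 0.0876; -0.01 2.50 0.06 0.0149 0.0396 0.0040 0.0876; -0.01 2.50 0.06 0.0147 0.0396 0.0046 0.0876; -0.01 2.50 0.06 0.0146 0.0396 0.0053 0.0876; -0.01 2.50 0.06 0.0144 0.0396 0.0059 0.0876
```

View pics/w2c.png

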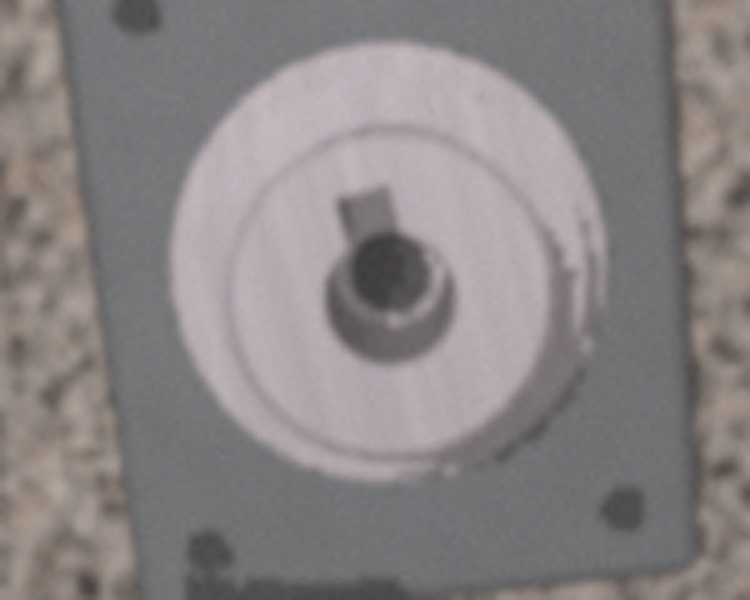

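The hub face is centred at crop (391,290). The bore is at (391,299), and the outer end of the keyway runs from (338,198) to (388,184), so it points towards the robot and slightly left in the image.

```bash
python3 - <<'E'
from h import *
import pickle
im,d,K,k1,W=pickle.load(open("w2.pkl","rb"))
f=lambda u,v:onz(K,k1,W,241+(u+.5)/5-.5,83+(v+.5)/5-.5,.086)
b=f(391,299); k=f(363,191); e1,e2=f(338,198),f(388,184)
print(b,k,np.linalg.norm(k-b), np.degrees(np.arctan2(*(b-k)[1::-1])), np.linalg.norm(e1-e2),np.degrees(np.arctan2(*(e1-e2)[1::-1])))
plan((.43,.16,.19),(np.pi,.35,np.pi),8)
E
```

```text
[ 0.51201282 -0.15556631  0.086     ] [ 0.4955817  -0.16002712  0.086     ] 0.017025882424260525 15.188854889269725 0.007931935456517892 -74.10555287980655
0.01 -2.51 0.06 0.0152 0.0397 0.0013 0.0876; 0.01 -2.51 0.06 0.0153 0.0397 0.0006 0.0876; 0.01 -2.51 0.06 0.0153 0.0397 -0.0000 0.0876; 0.01 -2.51 0.06 0.0153 0.0396 -0.0007 0.0876; 0.01 -2.51 0.06 0.0153 0.0396 -0.0014 0.0876; 0.01 -2.51 0.06 0.0153 0.0396 -0.0021 0.0876; 0.01 -2.51 0.06 0.0152 0.0396 -0.0027 0.0876; 0.01 -2.51 0.06 0.0151 0.0396 -0.0034 0.0876
```

Call:
move_arm --rows "0 -2.5 0 0.015 0.04 0.001 0.0876; 0 -2.5 0 0.015 0.04 0.001 0.0876; 0 -2.5 0 0.015 0.04 0 0.0876; 0 -2.5 0 0.015 0.04 -0.001 0.0876; 0 -2.5 0 0.015 0.04 -0.001 0.0876; 0 -2.5 0 0.015 0.04 -0.002 0.0876; 0 -2.5 0 0.015 0.04 -0.003 0.0876; 0 -2.5 0 0.015 0.04 -0.003 0.0876"

```text
t: 3.25
eef_pos: [0.4306, 0.1639, 0.191]
ee_rot: [3.139, 0.352, -3.133]
force: [1.3, 0.8, 0.4]
width: 0.0877
gripper_force: 0.0
```

Call:
move_arm --rows "0 0 0 0 0 0 0.0876; 0 0 0 0 0 0 0.0876"

```text
t: 3.5
eef_pos: [0.4312, 0.1628, 0.1905]
ee_rot: [3.141, 0.349, -3.131]
force: [0.7, 0.3, -0.9]
width: 0.0877
gripper_force: 0.0
```

```bash
python3 - <<'E'
from h import *
import pickle
g=grab("wrist"); cv2.imwrite("pics/w3.png",g[0]); pickle.dump(g,open("w3.pkl","wb"))
s=arm.get_state(); print(s['t'],s['eef_pos'],s['ee_rot'],s['q'])
im,d,K,k1,W=g
for p in ((.534,.211,.112),(.539,.111,.112),(.534,.211,.03),(.539,.111,.03)):
    c=(np.linalg.inv(W)@[*p,1])[:3]; u=K@(c/c[2]); print(u)
E
```

```text
3.55 [0.43151692 0.16249745 0.19046659] [ 3.14072118  0.34922153 -3.13258888] [ 1.00291294 -0.16325022 -0.9197399   0.47645286 -0.67421737 -2.91893111]
[372.00302889 275.87873131   1.        ]
[254.89855334 279.03435021   1.        ]
[361.45721426 215.29940083   1.        ]
[266.24295111 218.22647398   1.        ]
```

View pics/w3.png

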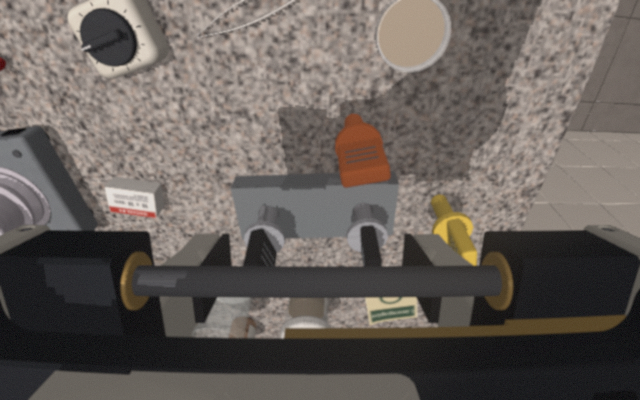

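Both spindles are in view in the stand, the left one (B, y≈0.11) with its shaft at (266,215) and the right one (A, y≈0.21) with its shaft at (363,217). I'll zoom in on the shafts.

```bash
python3 - <<'E'
import cv2
im=cv2.imread("pics/w3.png")
cv2.imwrite("pics/w3c.png",cv2.resize(im[185:285,235:395],None,fx=5,fy=5,interpolation=cv2.INTER_CUBIC))
E
```

```text
(no output)
```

View pics/w3c.png

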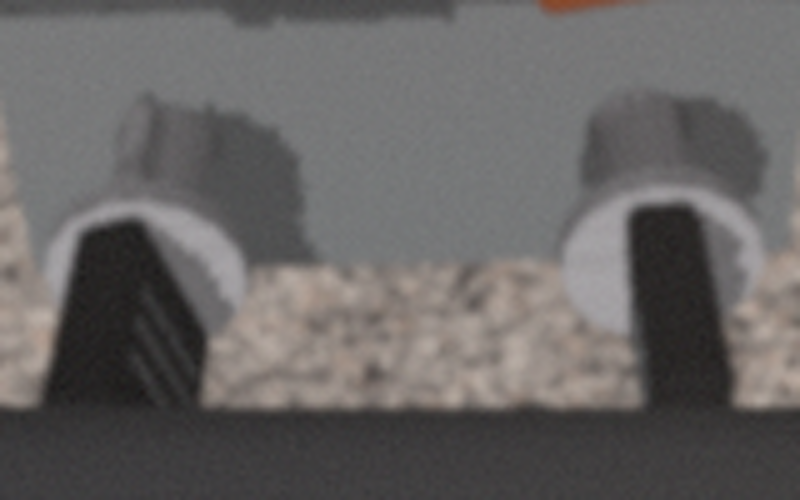

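Spindle B on the left has a rib on its shaft at crop (130,140), facing the robot. The right shaft (A) is smooth, so B is the keyed one. I'll look from above to fix its pose.

```bash
python3 - <<'E'
from h import *
plan((.60,.13,.22),(np.pi,0,np.pi),10)
E
```

```text
0.01 2.00 0.05 -0.0168 -0.0034 0.0030 0.0876; 0.01 2.00 0.05 -0.0169 -0.0034 0.0024 0.0876; 0.01 2.00 0.05 -0.0170 -0.0034 0.0018 0.0876; 0.01 2.00 0.05 -0.0170 -0.0034 0.0012 0.0876; 0.01 2.00 0.05 -0.0171 -0.0033 0.0006 0.0876; 0.01 2.00 0.05 -0.0171 -0.0033 0.0000 0.0876; 0.01 2.00 0.05 -0.0171 -0.0033 -0.0006 0.0876; 0.01 2.00 0.05 -0.0171 -0.0033 -0.0012 0.0876; 0.01 2.00 0.05 -0.0170 -0.0033 -0.0018 0.0876; 0.01 2.00 0.05 -0.0169 -0.0033 -0.0024 0.0876
```

Call:
move_arm --rows "0 2.5 0 -0.021 -0.004 0.003 0.0876; 0 2.5 0 -0.021 -0.004 0.002 0.0876; 0 2.5 0 -0.021 -0.004 0.001 0.0876; 0 2.5 0 -0.021 -0.004 0 0.0876; 0 2.5 0 -0.021 -0.004 0 0.0876; 0 2.5 0 -0.021 -0.004 -0.001 0.0876; 0 2.5 0 -0.021 -0.004 -0.002 0.0876; 0 2.5 0 -0.021 -0.004 -0.003 0.0876"

```text
t: 4.55
eef_pos: [0.5985, 0.1309, 0.223]
ee_rot: [3.141, -0.002, -3.134]
force: [-0.7, -0.4, 0.6]
width: 0.0875
gripper_force: 0.0
```

Call:
move_arm --rows "0 0 0 0 0 0 0.0876; 0 0 0 0 0 0 0.0876"

```text
t: 4.8
eef_pos: [0.5971, 0.1314, 0.2224]
ee_rot: [3.142, -0.001, -3.134]
force: [-1.6, -0.3, -0.1]
width: 0.0873
gripper_force: 0.0
```

```bash
python3 - <<'E'
from h import *
import pickle
g=grab("wrist"); cv2.imwrite("pics/w4.png",g[0]); pickle.dump(g,open("w4.pkl","wb"))
s=arm.get_state(); print(s['t'],s['eef_pos'],s['ee_rot'],s['q'])
im,d,K,k1,W=g
P=cloud(d,K,k1,W); q=P.reshape(-1,3)
for n,cy in(("A",.211),("B",.111)):
  for lo,hi in((.105,.125),(.058,.075)):
    m=q[(abs(q[:,2]-(lo+hi)/2)<(hi-lo)/2)&(abs(q[:,0]-.535)<.04)&(abs(q[:,1]-cy)<.04)]
    print(n,len(m),np.median(m[:,2]),m.mean(0)[:2],cv2.minAreaRect(m[:,:2].astype(np.float32)),cv2.minEnclosingCircle(m[:,:2].astype(np.float32)))
m=q[(abs(q[:,2]-.024)<.006)&(abs(q[:,0]-.535)<.08)&(abs(q[:,1]-.16)<.11)];print(np.median(m[:,2]),cv2.minAreaRect(m[:,:2].astype(np.float32)))
E
```

```text
4.85 [0.59674199 0.13172872 0.22262585] [ 3.14152498e+00 -5.39152279e-04 -3.13323417e+00] [ 5.36303215e-01  2.62745977e-01 -1.52500095e-01 -3.60652849e-04
 -1.15598193e+00 -2.09859565e+00]
A 909 0.1113690107051376 [0.53360504 0.21123135] ((0.5334433913230896, 0.21250145137310028), (0.03589869290590286, 0.015052326023578644), 5.655694961547852) ((0.5333782434463501, 0.21160458028316498), 0.018332121893763542)
A 648 0.06489369302991871 [0.53373289 0.2011327 ] ((0.5327963829040527, 0.20400485396385193), (0.023494955152273178, 0.038904819637537), 83.52022552490234) ((0.5336072444915771, 0.2116735577583313), 0.01990826427936554)
B 883 0.11150407746301139 [0.53806836 0.11273507] ((0.5384215116500854, 0.1125802993774414), (0.03634713962674141, 0.014086305163800716), 19.449384689331055) ((0.5381898880004883, 0.11282174289226532), 0.018583478406071663)
B 702 0.06482702533166648 [0.53711021 0.11576433] ((0.5395141839981079, 0.11332748085260391), (0.036769602447748184, 0.03929447382688522), 33.2890625) ((0.5385144948959351, 0.1126842051744461), 0.019966360181570053)
0.02386495173929204 ((0.5361108183860779, 0.16247525811195374), (0.07099765539169312, 0.1704491525888443), 2.7587804794311523)
```

View pics/w4.png

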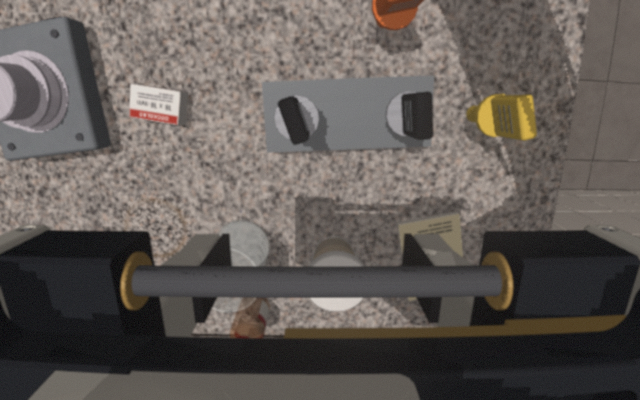

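The view from above shows B's handle at (296,119) and A's at (417,116), both upright. Before grasping I'll check from the depth which shaft has the key.

```bash
python3 - <<'E'
from h import *
import pickle
im,d,K,k1,W=pickle.load(open("w3.pkl","rb")); P=cloud(d,K,k1,W).reshape(-1,3)
for n,c in(("A",(.5335,.2117)),("B",(.5383,.1127))):
    m=P[(P[:,2]>.03)&(P[:,2]<.052)]; v=m[:,:2]-c; r=np.hypot(*v.T); s=r<.02; a=np.degrees(np.arctan2(-v[s,1],-v[s,0]))
    for lo in range(-90,90,15):
        t=(a>=lo)&(a<lo+15)
        if t.any(): print(n,lo,t.sum(),(np.median(r[s][t])*1e3).round(1),(r[s][t].max()*1e3).round(1))
# grasp: grip at tip+82 -> world z .092 ; TCP 11 mm ahead of grasp point -> z .081
yaw=np.pi+np.radians(19.4)
plan((.5383,.1127,.140),(np.pi,0,yaw),6)
E
```

```text
A -90 1 10.1 10.1
A -75 2 9.9 10.0
A -60 8 9.8 10.1
A -45 12 9.7 10.0
A -30 20 9.4 10.3
A -15 22 9.0 10.0
A 0 21 9.1 9.9
A 15 19 8.7 9.6
A 30 15 8.2 9.2
A 45 13 8.4 8.8
A 60 4 7.8 8.1
A 75 5 7.7 7.9
B -90 4 8.9 8.9
B -75 10 8.8 9.5
B -60 12 9.0 10.0
B -45 19 9.3 10.1
B -30 23 9.2 10.7
B -15 24 9.3 9.8
B 0 64 13.8 15.9
B 15 46 15.3 16.4
B 30 1 15.0 15.0
0.00 -0.00 -3.15 0.0098 -0.0031 0.0138 0.0876; 0.00 -0.00 -3.15 0.0099 -0.0025 0.0138 0.0876; 0.00 -0.00 -3.15 0.0100 -0.0020 0.0138 0.0876; 0.00 -0.00 -3.15 0.0101 -0.0014 0.0138 0.0876; 0.00 -0.00 -3.15 0.0102 -0.0009 0.0138 0.0876; 0.00 -0.00 -3.15 0.0102 -0.0003 0.0138 0.0876
```

B carries the key: radius 15 mm, facing towards the robot at about 17–19°. Now I'll move in to grasp it.

Call:
move_arm --rows "0 0 -3.2 0.01 -0.003 0.014 0.0876; 0 0 -3.2 0.01 -0.0025 0.014 0.0876; 0 0 -3.2 0.01 -0.002 0.014 0.0876; 0 0 -3.1 0.01 -0.0015 0.014 0.0876; 0 0 -3.1 0.01 -0.001 0.014 0.0876; 0 0 -3.1 0.01 0 0.014 0.0876; 0 0 0 0 0 0 0.0876; 0 0 0 0 0 0 0.0876"

```text
t: 5.85
eef_pos: [0.5395, 0.1143, 0.14]
ee_rot: [3.142, 0.002, -2.803]
force: [0.4, -0.5, 0.0]
width: 0.0877
gripper_force: 0.0
```

```bash
python3 - <<'E'
from h import *
s=arm.get_state(); print(s['t'],s['eef_pos'],s['ee_rot'],s['q'])
plan((.5383,.1127,.082),(np.pi,0,np.pi+np.radians(19.4)),4)
E
```

```text
5.85 [0.53946869 0.11427614 0.13996237] [ 3.14157993e+00  1.55299258e-03 -2.80252494e+00] [ 5.64226054e-01  2.38282686e-01 -3.92612953e-01  4.14475850e-04
 -9.38384094e-01 -1.79619940e+00]
0.00 0.02 0.01 0.0004 -0.0003 0.0145 0.0876; 0.00 0.02 0.01 0.0004 -0.0003 0.0145 0.0876; 0.00 0.02 0.01 0.0004 -0.0003 0.0145 0.0876; 0.00 0.02 0.01 0.0004 -0.0003 0.0145 0.0876
```

Call:
move_arm --rows "0 0 0 0.0005 -0.0005 0.0145 0.06; 0 0 0 0.0005 -0.0005 0.0145 0.05; 0 0 0 0.0005 -0.0005 0.0145 0.04; 0 0 0 0 0 0.0145 0.03; 0 0 0 0 0 0 0.025; 0 0 0 0 0 0 0.025" --squeeze 20

```text
t: 6.6
eef_pos: [0.5384, 0.1122, 0.0811]
ee_rot: [-3.141, 0.0, -2.802]
force: [0.2, -0.5, -0.2]
width: 0.0333
gripper_force: 0.0
```

Call:
move_arm --rows "0 0 0 0 0 0 0.01; 0 0 0 0 0 0 0.01; 0 0 0 0 0 0 0.01; 0 0 0 0 0 0 0.01" --squeeze 20

```text
t: 7.1
eef_pos: [0.5384, 0.1123, 0.0815]
ee_rot: [3.142, 0.001, -2.802]
force: [-0.7, 0.2, 4.1]
width: 0.0139
gripper_force: 20.0
```

Call:
move_arm --rows "0 0 0 0 0 -0.008 0.01; 0 0 0 0 0 -0.015 0.01; 0 0 0 0 0 -0.025 0.01; 0 0 0 0 0 -0.03 0.01; 0 0 0 0 0 -0.03 0.01; 0 0 0 0 0 0 0.01; 0 0 0 0 0 0 0.01" --squeeze 35

```text
t: 7.98
eef_pos: [0.5376, 0.1119, 0.189]
ee_rot: [3.141, -0.0, -2.802]
force: [0.2, -0.2, -3.1]
width: 0.0137
gripper_force: 35.0
```

```bash
python3 - <<'E'
from h import *
import pickle
g=grab("wrist"); cv2.imwrite("pics/w5.png",g[0]); pickle.dump(g,open("w5.pkl","wb"))
s=arm.get_state(); print(s['t'],s['eef_pos'],s['ee_rot'],s['force'])
t=grab("scene"); pickle.dump(t,open("s5.pkl","wb")); t=grab("top"); pickle.dump(t,open("t5.pkl","wb"))
# spindle in the hand: wrist-depth points in tool frame near the tool axis
im,d,K,k1,W=g; M=np.array(arm.camera_model("wrist")["mount"]); Q=cloud(d,K,k1,M).reshape(-1,3)
m=Q[(np.hypot(Q[:,0],Q[:,1])<.03)&(Q[:,2]>.0)&(Q[:,2]<.09)]
for lo in np.arange(0,.09,.005):
    k=m[(m[:,2]>=lo)&(m[:,2]<lo+.005)]
    if len(k): print(lo.round(3),len(k),k.min(0).round(4),k.max(0).round(4),k.mean(0).round(4))
hub=(.5122,-.1556)
plan((*hub,.195),(np.pi,0,np.pi+np.radians(15.4)),8,w=.01)
E
```

```text
8.025 [0.53747268 0.11182913 0.18850189] [ 3.14145328e+00 -1.14147136e-03 -2.80219235e+00] [-0.64691907  0.04561328 -2.36763589]
0.0 232 [ 0.0092 -0.0187  0.    ] [0.0186 0.0177 0.005 ] [ 0.0136 -0.0002  0.0022]
0.005 109 [ 0.0091 -0.0107  0.0051] [0.0184 0.0097 0.0099] [ 0.0158 -0.0005  0.0073]
0.01 63 [ 0.015  -0.0085  0.01  ] [0.0194 0.0063 0.0148] [ 0.0176 -0.0007  0.0118]
0.015 899 [ 0.0049 -0.0193  0.0151] [0.0201 0.0184 0.02  ] [ 0.0126 -0.0005  0.0169]
0.02 96 [ 0.0088 -0.0185  0.02  ] [0.02   0.0175 0.0239] [0.0168 0.0002 0.0214]
0.035 11 [ 0.0146 -0.0031  0.0376] [0.0151 0.0021 0.0398] [ 0.0149 -0.0002  0.0391]
0.04 22 [ 0.0146 -0.0032  0.0401] [0.0153 0.0022 0.0449] [ 0.0149 -0.0006  0.0425]
0.045 23 [ 0.0143 -0.0033  0.045 ] [0.0152 0.0022 0.0499] [ 0.0149 -0.0007  0.0474]
0.05 18 [ 0.0146 -0.0033  0.0501] [0.015  0.0023 0.0537] [ 0.0148 -0.0004  0.0522]
0.06 13 [ 0.0059 -0.0061  0.0603] [0.008  0.0058 0.0649] [0.0074 0.     0.0628]
0.065 19 [ 0.0048 -0.0076  0.065 ] [0.0082 0.0066 0.069 ] [ 0.0068 -0.0008  0.0671]
-0.00 -0.01 0.51 0.0141 -0.0305 -0.0008 0.01; -0.00 -0.01 0.51 0.0138 -0.0306 -0.0008 0.01; -0.00 -0.01 0.51 0.0136 -0.0307 -0.0008 0.01; -0.00 -0.01 0.51 0.0133 -0.0308 -0.0008 0.01; -0.00 -0.01 0.51 0.0130 -0.0309 -0.0008 0.01; -0.00 -0.01 0.51 0.0128 -0.0311 -0.0008 0.01; -0.00 -0.01 0.51 0.0125 -0.0312 -0.0009 0.01; -0.00 -0.01 0.51 0.0122 -0.0313 -0.0009 0.01
```

The wrist depth shows the key face 15 mm from the tool axis on +x and 0.5 mm off centre in y, so the spindle is upright and centred in the grip. Next I'll carry it over the hub.

Call:
move_arm --rows "0 0 0.5 0.014 -0.0305 0 0.01; 0 0 0.5 0.0138 -0.0305 0 0.01; 0 0 0.5 0.0136 -0.0307 0 0.01; 0 0 0.5 0.0133 -0.0308 0 0.01; 0 0 0.5 0.013 -0.031 0 0.01; 0 0 0.5 0.0128 -0.031 0 0.01; 0 0 0.5 0.0125 -0.0312 0 0.01; 0 0 0.5 0.0122 -0.0312 0 0.01"

```text
t: 9.12
eef_pos: [0.5124, -0.1562, 0.1882]
ee_rot: [3.141, -0.001, -2.872]
force: [0.3, 0.8, -2.4]
width: 0.0135
gripper_force: 35.0
```

Call:
move_arm --rows "0 0 0 0 0 0 0.01; 0 0 0 0 0 0 0.01; 0 0 0 0 0 0 0.01"

```text
t: 9.5
eef_pos: [0.513, -0.1545, 0.1888]
ee_rot: [3.141, -0.0, -2.871]
force: [-0.6, 0.5, -1.8]
width: 0.0137
gripper_force: 35.0
```

```bash
python3 - <<'E'
from h import *
import pickle
g=grab("wrist"); cv2.imwrite("pics/w6.png",g[0]); pickle.dump(g,open("w6.pkl","wb"))
s=arm.get_state(); print(s['t'],s['eef_pos'],s['ee_rot'],np.degrees(s['ee_rot'][2])+180,s['force'])
im,d,K,k1,W=g; P=cloud(d,K,k1,W).reshape(-1,3)
for lo,hi in((.08,.092),(.03,.044)):
    m=P[(abs(P[:,2]-(lo+hi)/2)<(hi-lo)/2)&(abs(P[:,0]-.513)<.1)&(abs(P[:,1]+.157)<.1)]; print(len(m),np.median(m[:,2]),cv2.minAreaRect(m[:,:2].astype(np.float32)),cv2.minEnclosingCircle(m[:,:2].astype(np.float32)))
M=np.array(arm.camera_model("wrist")["mount"]); Q=cloud(d,K,k1,M).reshape(-1,3)
m=Q[(abs(Q[:,0]-.015)<.0015)&(abs(Q[:,1])<.006)&(Q[:,2]>.03)&(Q[:,2]<.058)]; print(m.min(0),m.max(0),m.mean(0))
plan((.5121,-.1551,.160),(np.pi,0,np.pi+np.radians(15.4)),4,w=.01)
cv2.imwrite("pics/w6c.png",cv2.resize(im[140:280,240:400],None,fx=4,fy=4,interpolation=cv2.INTER_CUBIC))
E
```

```text
9.55 [ 0.51308643 -0.15447878  0.18884637] [ 3.14147042e+00 -2.38822557e-04 -2.87069670e+00] 15.521195021278828 [ 0.14081797  0.35127991 -1.78243377]
2007 0.0859028941089306 ((0.5067487359046936, -0.1569463610649109), (0.04069076105952263, 0.05180124565958977), 14.631722450256348) ((0.5121188163757324, -0.15557733178138733), 0.026238104328513145)
9187 0.03596321535339858 ((0.5081697106361389, -0.15598052740097046), (0.12231094390153885, 0.11081498861312866), 6.365182399749756) ((0.508692741394043, -0.15724149346351624), 0.08086807280778885)
[ 0.01422403 -0.00327648  0.03735986] [0.01549806 0.00235935 0.05495372] [ 0.01479193 -0.00046799  0.04593195]
0.00 -0.00 0.03 0.0003 -0.0001 0.0072 0.01; 0.00 -0.00 0.03 0.0003 -0.0001 0.0072 0.01; 0.00 -0.00 0.03 0.0003 -0.0001 0.0072 0.01; 0.00 -0.00 0.03 0.0003 -0.0001 0.0072 0.01
```

View pics/w6c.png

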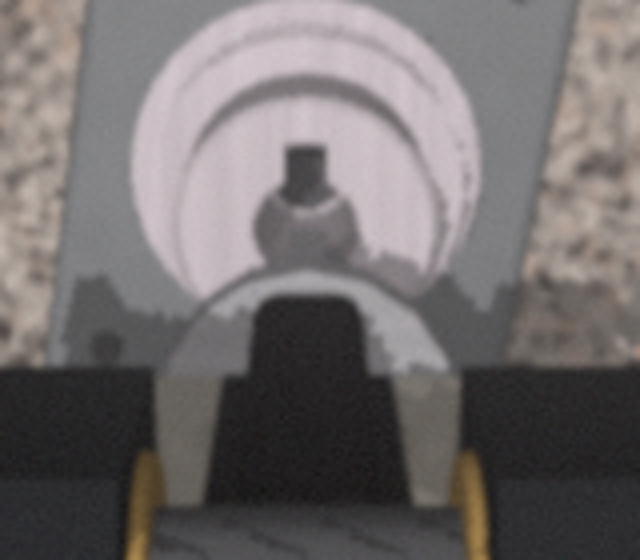

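The keyway at crop (305,165) points straight up in the image, in line with the tool, so the yaw is aligned. The hub centre is confirmed at (0.512,-0.1556). Descending.

Call:
move_arm --rows "0 0 0 0.0005 0 0.007 0.01; 0 0 0 0.0005 -0.0005 0.007 0.01; 0 0 0 0 0 0.007 0.01; 0 0 0 0 0 0.006 0.01; 0 0 0 0 0 0 0.01; 0 0 0 0 0 0 0.01; 0 0 0 0 0 0 0.01"

```text
t: 10.42
eef_pos: [0.5124, -0.156, 0.1623]
ee_rot: [-3.141, 0.0, -2.872]
force: [0.5, -0.5, -2.4]
width: 0.0136
gripper_force: 35.0
```

Call:
move_arm --rows "0 0 0 0.0003 0 0.004 0.01; 0 0 0 0 0 0.004 0.01; 0 0 0 0 0 0.004 0.01; 0 0 0 0 0 0 0.01; 0 0 0 0 0 0 0.01"

```text
t: 11.05
eef_pos: [0.512, -0.156, 0.15]
ee_rot: [-3.142, -0.0, -2.872]
force: [0.1, -0.0, -1.7]
width: 0.0141
gripper_force: 35.0
```

Tip is about 7 mm deep with no contact force. Continuing past the 16 mm pilot.

Call:
move_arm --rows "0 0 0 0 0.0004 0.004 0.01; 0 0 0 0 0 0.004 0.01; 0 0 0 0 0 0.003 0.01; 0 0 0 0 0 0.003 0.01; 0 0 0 0 0 0 0.01; 0 0 0 0 0 0 0.01"

```text
t: 11.8
eef_pos: [0.5119, -0.1556, 0.136]
ee_rot: [-3.142, 0.0, -2.872]
force: [-0.4, 0.2, -1.8]
width: 0.014
gripper_force: 35.0
```

The key has entered: the tip is about 21 mm deep and there is no force. Continuing on to the spring.

Call:
move_arm --rows "0 0 0 0 0 0.005 0.01; 0 0 0 0 0 0.005 0.01; 0 0 0 0 0 0.005 0.01; 0 0 0 0 0 0.003 0.01; 0 0 0 0 0 0.003 0.01; 0 0 0 0 0 0 0.01; 0 0 0 0 0 0 0.01"

```text
t: 12.68
eef_pos: [0.5117, -0.1556, 0.1153]
ee_rot: [-3.142, -0.0, -2.872]
force: [-1.3, 0.5, 4.3]
width: 0.0139
gripper_force: 35.0
```

Call:
move_arm --rows "0 0 0 0 0 0.002 0.01; 0 0 0 0 0 0.002 0.01; 0 0 0 0 0 0.002 0.01; 0 0 0 0 0 0 0.01; 0 0 0 0 0 0 0.01" --squeeze 50

```text
t: 13.3
eef_pos: [0.5118, -0.1557, 0.1095]
ee_rot: [-3.141, 0.0, -2.872]
force: [-4.5, 1.9, 10.2]
width: 0.0136
gripper_force: 50.0
```

Call:
move_arm --rows "0 0 0 0 0 0.001 0.01; 0 0 0 0 0 0.001 0.01; 0 0 0 0 0 0 0.01; 0 0 0 0 0 0 0.01"

```text
t: 13.8
eef_pos: [0.5118, -0.1557, 0.1094]
ee_rot: [-3.141, 0.001, -2.871]
force: [-11.6, 5.8, 27.3]
width: 0.0141
gripper_force: 50.0
```

```bash
python3 - <<'E'
from h import *
im,d,K,k1,W=grab("wrist"); s=arm.get_state(); P=cloud(d,K,k1,W).reshape(-1,3)
m=P[(np.hypot(P[:,0]-.5121,P[:,1]+.1556)<.025)&(P[:,2]>.08)&(P[:,2]<.1)]
print(np.histogram(m[:,2],bins=np.arange(.08,.1005,.001)))
print(s['t'],s['eef_pos'],s['force'],s['gripper_force'],s['qd'].round(4))
E
```

```text
(array([  0,   0,   0,   1,  73, 552, 383,  55,  44,  32,  45, 113, 447,
       271,  15,   3,   9,  18,  20,  18]), array([0.08 , 0.081, 0.082, 0.083, 0.084, 0.085, 0.086, 0.087, 0.088,
       0.089, 0.09 , 0.091, 0.092, 0.093, 0.094, 0.095, 0.096, 0.097,
       0.098, 0.099, 0.1  ]))
13.85 [ 0.51183353 -0.1556762   0.10938502] [-11.32229325   5.66556679  28.22343737] 50.014598965644836 [ 0.0008 -0.0003  0.0001  0.0009 -0.0011  0.0001]
```

The collar top is 7 mm above the hub face, which matches the collar's thickness, so the spindle is home. Handing in.

```bash
python3 -c "
from h import *
print(arm.job_done())"
```

```text
the job is handed in; nothing more can be done
None
```

The keyed spindle is home in the hub with its key in the keyway and its collar on the hub face, still gripped at 50 N and pressed down with about 28 N; I handed the job in at 13.9 s, and no verdict came back.

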